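# Refill the coffee pod tray by colour

### The job

Refill the coffee pod tray: stand each of the four fresh coffee pods (red, blue, green and yellow lids) upright, lid up, in the free near end of the channel that already holds a pod of its own colour, and let go. Leave the used pod with the peeled lid and the dark grey reusable filter pod standing where they are.

Things in the scene. Friction and masses are not known exactly. Their poses are not given: they have to be found in the camera images.
- pod_red: Loose fresh coffee pod standing on its narrow end: cream cup, flat red foil lid, red band round the side. Round, 45 mm tall, base 37 mm across, widening to 46 mm, then a 3 mm thick rim 51 mm across 41 to 44 mm up, which flat jaws meet. About 18 g. Origin: centre of underside, z up. At the start nothing over 15 mm tall is within 35 mm of it.
- pod_blue: Loose fresh coffee pod standing on its narrow end: cream cup, flat blue foil lid, blue band round the side. Round, 45 mm tall, base 37 mm across, widening to 46 mm, then a 3 mm thick rim 51 mm across 41 to 44 mm up, which flat jaws meet. About 18 g. Origin: centre of underside, z up. At the start nothing over 15 mm tall is within 35 mm of it.
- pod_green: Loose fresh coffee pod standing on its narrow end: cream cup, flat green foil lid, green band round the side. Round, 45 mm tall, base 37 mm across, widening to 46 mm, then a 3 mm thick rim 51 mm across 41 to 44 mm up, which flat jaws meet. About 18 g. Origin: centre of underside, z up. At the start nothing over 15 mm tall is within 35 mm of it.
- pod_yellow: Loose fresh coffee pod standing on its narrow end: cream cup, flat yellow foil lid, yellow band round the side. Round, 45 mm tall, base 37 mm across, widening to 46 mm, then a 3 mm thick rim 51 mm across 41 to 44 mm up, which flat jaws meet. About 18 g. Origin: centre of underside, z up. At the start nothing over 15 mm tall is within 35 mm of it.
- lane_red: Tray channel with one red pod at its far end: grey trough, 170 mm long (x axis, +x = far end), 64.5 wide (y, 58.5 inside), 21 tall; floor 3 mm above origin. Origin: centre of underside, 6 mm over the worktop. Free near half: a pod's centre fits from x = -62 to 0 mm, best -40. The pod in it stands fixed at x = +52 mm, y = 0.
- lane_blue: Tray channel with one blue pod at its far end: grey trough, 170 mm long (x axis, +x = far end), 64.5 wide (y, 58.5 inside), 21 tall; floor 3 mm above origin. Origin: centre of underside, 6 mm over the worktop. Free near half: a pod's centre fits from x = -62 to 0 mm, best -40. The four channels lie side by side 65 mm apart, colour order varies.
- lane_green: Tray channel with one green pod at its far end: grey trough, 170 mm long (x axis, +x = far end), 64.5 wide (y, 58.5 inside), 21 tall; floor 3 mm above origin. Origin: centre of underside, 6 mm over the worktop. Free near half: a pod's centre fits from x = -62 to 0 mm, best -40. The wooden tray round them (190 x 276 mm, 24 mm tall) is fixed.
- lane_yellow: Tray channel with one yellow pod at its far end: grey trough, 170 mm long (x axis, +x = far end), 64.5 wide (y, 58.5 inside), 21 tall; floor 3 mm above origin. Origin: centre of underside, 6 mm over the worktop. Free near half: a pod's centre fits from x = -62 to 0 mm, best -40. Its far-end pod, centre x = +52 mm, is fixed like the others.
- used_pod: Used coffee pod: plain cream cup without coloured band, silver rim, lid peeled back so that brown grounds show on top; the silver foil curls up at one edge to 70 mm height. Cup, rim and height as the fresh pods. Stays where it stands. Origin: centre of underside, z up. Loose.
- filter_pod: Reusable filter pod: dark grey all over, silvery mesh windows round the side and a small silvery mesh disc in the middle of its top. Cup, rim and height as the fresh pods. Stays where it stands. Origin: centre of underside, z up. Loose.
There are look-alikes about, which are no part of the job. What is shaped like the pod_red but pink is not meant. Leave any pink look-alike of the pod_green alone.

How it is judged (in metres and radians):
At the end, for the whole second after the job is handed in: Each fresh pod stands upright (0.12 rad) and at rest on the floor (4 mm) of its own colour's channel, centre within 14 mm of the centreline and from 70 mm before to 6 mm past the channel's middle; the used and filter pods stand upright within 20 mm of their starts (x of pod_red in the frame of lane_red between -0.07 and 0.006 m and y of pod_red in the frame of lane_red between -0.014 and 0.014 m and z of pod_red in the frame of lane_red between -0.002 and 0.007 m and angle between each of pod_red, pod_blue, pod_green, pod_yellow, used_pod, filter_pod's own z axis and vertical below 0.12 rad and linear speed of each of pod_red, pod_blue, pod_green, pod_yellow below 0.02 m/s and x of pod_blue in the frame of lane_blue between -0.07 and 0.006 m and y of pod_blue in the frame of lane_blue between -0.014 and 0.014 m and z of pod_blue in the frame of lane_blue between -0.002 and 0.007 m and x of pod_green in the frame of lane_green between -0.07 and 0.006 m and y of pod_green in the frame of lane_green between -0.014 and 0.014 m and z of pod_green in the frame of lane_green between -0.002 and 0.007 m and x of pod_yellow in the frame of lane_yellow between -0.07 and 0.006 m and y of pod_yellow in the frame of lane_yellow between -0.014 and 0.014 m and z of pod_yellow in the frame of lane_yellow between -0.002 and 0.007 m and distance of each of used_pod, filter_pod from where it was at the start of the episode below 0.02 m); the robot touches nothing.
It fails at once if the used pod was pushed or carried away (more than 20 mm) or tipped over (distance of used_pod from where it was at the start of the episode above 0.02 m or angle between used_pod's own z axis and vertical above 0.4 rad).
It fails at once if the reusable filter pod was pushed or carried away (more than 20 mm) or tipped over (distance of filter_pod from where it was at the start of the episode above 0.02 m or angle between filter_pod's own z axis and vertical above 0.4 rad).
It also fails if it takes over 96 s, if anything falls off the work surface, if the arm or the gripper's body presses on something with over 40 N, if the wrist force passes 120 N, or if a joint passes its speed limit or range.

### The arm

A 7-joint arm with a two-finger parallel gripper is mounted at the origin on the work surface. World frame = base frame: x ahead of the robot, y to its left, z up, the work surface at z = 0. Lengths are in mm, angles in rad, forces in N, time in s.
With the tool pointing down it reaches from about 375 to 925 mm from the base axis. Payload 3.1 kg.
Tool frame: the origin (TCP) lies between the finger pads; the fingertips stand 14 mm ahead of it and the grasp point (between the pads) lies 5 mm behind it (r.nose_length is the distance from the TCP to the fingertips, in mm); z points along the fingers, y is the line along which they close (so a half turn about z gives the same grasp; the last joint's range is limited). The gripper opens to 85 mm and grips with 20 to 120 N. Pads are 22 mm wide; open, the fingers measure 114 mm over their backs; the gripper's body (76 mm by 85 mm) begins 54 mm behind the grasp point. The pads swing forward as they close: fully open they stand 13 mm farther back than shut.
Start: joints at [-1.257, 0.383, 0.044, 1.598, -0.018, 1.161, -0.05], TCP at [260.147, 595.673, 245.269] pointing down, gripper open.
Joint ranges: [-2.61, 2.61], [-0.41, 2.15], [-1.48, 1.57], [0, 2.5], [-1.57, 4.71], [0.05, 1.97], [-2.85, 2.85]. Speed limits (rad/s): [2.79, 2.79, 3.14, 3.14, 3.14, 3.14, 3.14].

### API

Orientations are given as a 3x3 rotation matrix whose columns are the frame's x, y, z axes.
In Python, from rig import read_state, optics, r gives the robot as it stands. The module is installed in compiled form; this text tells all that it offers.
- The arm moves only by the shell command python3 -m inch 'ROWS' [FORCE]. ROWS is JSON, one flat list of numbers, 7 for each row, row after row: the closure, from -1 (fully open) to 1 (shut), then the shift along the world's x, y, z in mm, then the turn, a rotation vector about the world's x, y, z in rad. In form: [gripper, x, y, z, rx, ry, rz, gripper, x, y, z, rx, ry, rz, ...]. A call has 1 to 20 rows; each row is the pose to reach, as a shift and turn from the pose commanded when the call began; what a row does not reach only later rows make up. A row lasts 1/12 s, in which the tool goes at most 41.7 mm and 7.16 degrees, less where a joint would pass 70% of its speed; a pose out of reach is approached as far as the arm can. A call with a gripper value outside its range is refused whole. The fingers move at their own pace and stop on an object; FORCE is the grip in N (left out, the last holds). Time passes only in rows, so rows that repeat a pose let the fingers close. It gives the time, the measured TCP pose, the force, the opening and the grip force at its end, in the units of the state.
- read_state(): the state, without advancing time (a new reading comes with each control period).
- optics.camera(name): name is "side" or "top" or "wrist"; returns (picture, depth): 384x512x3 uint8, red, green, blue; 384x512 float32, mm along the optical axis (not along the pixel's ray), 0 where there is no reading.
- optics.camera_params(name): a dict with "fx", "fy", "cx", "cy" (pixels), "k1" (the pictures are not rectified: a ray, as slopes to the right and down, at radius r is drawn at 1 + k1 r^2 times it, then the intrinsics apply), "pose" (4x4, takes a point from camera to world coordinates). Camera axes: x right, y up, looking along -z (the intrinsics and any distortion apply to the point x, -y, -z); pixel columns grow to the right and rows downward; lengths in mm; the calibration is good to about 2 mm. A picture is of the moment at which its call begins: read the wrist's pose just before it. camera_params takes no time and is no camera call; for the wrist camera it gives the pose at the moment of the call.
- r.job_done(): hands the job in; it is judged then, once.
The state is a dict: "t": time; "joints": joint angles; "joint_vel": joint speeds; "joint_efforts": joint torques, N m; "tool_pos": TCP position; "orientation": TCP orientation; "contact_force": force on the tool from outside, world axes, zero at the start; "wrist_torque": the same for the moment, N m; "grip_width": finger opening in mm; "grasp_force": force on a finger pad.
Only numpy, scipy, OpenCV 4.12 (cv2) and the standard library are available. Lean on these libraries where they do the work, as an engineer would, in place of code of your own. Each camera call takes 0.05 s, during which the arm holds its last target. There are 200 camera calls.

## Working session

There is one attempt and no reset: what is moved stays moved. The work goes in short steps, Python scripts to look and compute and a shell command to move; the robot and the scene stay as the last step left them, time stands still between calls to the robot, and variables do not carry over. Pictures are saved under pics/ and viewed, at most 14 in all, crops included, and the job is handed in when it is done.

```bash
mkdir -p pics; python3 - <<'E'
from rig import read_state, optics, r
import cv2,numpy as np
s=read_state();print(s['t'],s['tool_pos'],s['orientation'],s['grip_width'])
for n in('top','side'):
    p,d=optics.camera(n);c=optics.camera_params(n);print(n,c)
    cv2.imwrite(f'pics/{n}0.png',p[:,:,::-1]);np.savez(f'{n}0.npz',p=p,d=d)
E
```

```text
0.0 [259.81621868 594.83049291 243.87329416] [[-9.16415411e-01  4.00227340e-01 -9.32656943e-04]
 [ 4.00228405e-01  9.16412098e-01 -2.46774041e-03]
 [-1.32959075e-04 -2.63475114e-03 -9.99996520e-01]] 85.25396168631897
top {'fx': 362.4854476267707, 'fy': 362.4854476267707, 'cx': 260.8449978541546, 'cy': 192.65632750393962, 'k1': 0.02999637936346233, 'pose': array([[ 1.94423849e-02,  9.88430652e-01, -1.50422204e-01,
         2.94997582e+02],
       [-9.98982108e-01,  2.53301115e-02,  3.73247025e-02,
         4.90699324e+01],
       [ 4.07030912e-02,  1.49543410e-01,  9.87917014e-01,
         1.03705265e+03],
       [ 0.00000000e+00,  0.00000000e+00,  0.00000000e+00,
         1.00000000e+00]])}
side {'fx': 427.2875439262474, 'fy': 427.2875439262474, 'cx': 256.6099812759886, 'cy': 192.69842606939443, 'k1': -0.11126101855779355, 'pose': array([[ 8.89130948e-01,  3.08799855e-01, -3.37770347e-01,
        -5.43681682e+01],
       [-4.57340651e-01,  6.26787040e-01, -6.30854607e-01,
        -8.89653855e+02],
       [ 1.69022651e-02,  7.15388465e-01,  6.98522482e-01,
         1.10066424e+03],
       [ 0.00000000e+00,  0.00000000e+00,  0.00000000e+00,
         1.00000000e+00]])}
```

View pics/top0.png

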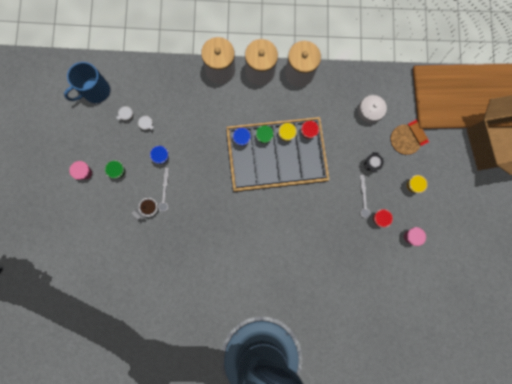

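View pics/side0.png

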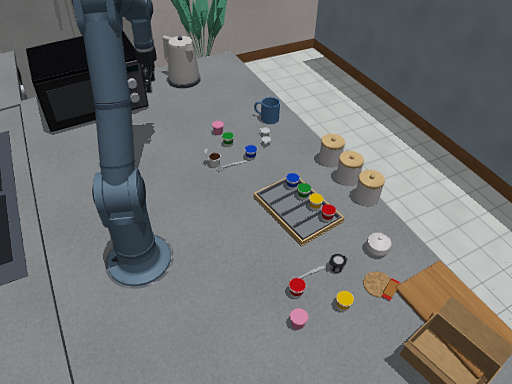

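Top view: fresh pods are blue (159,155), green (115,170), yellow (418,184) and red (383,218). The used pod is at (148,207) and the filter pod at (374,162). Lane pods run left to right blue, green, yellow, red at (241..310, ~132), and the pink look-alikes are at (80,170) and (416,236). The side view agrees.

```bash
cat > h.py <<'E'
import cv2,numpy as np
from rig import read_state, optics, r
HUE={'red':[(0,6),(175,180)],'blue':[(108,128)],'green':[(50,75)],'yellow':[(22,32)]}
def blobs(p,col,amin=40):
    h=cv2.cvtColor(p,cv2.COLOR_RGB2HSV);m=0
    for a,b in HUE[col]: m=m|cv2.inRange(h,(a,180,90),(b,255,255))
    n,l,st,c=cv2.connectedComponentsWithStats(m)
    return [(c[i],st[i,4],l==i) for i in range(1,n) if st[i,4]>=amin]
def ray(c,uv):
    K=np.array([[c['fx'],0,c['cx']],[0,c['fy'],c['cy']],[0,0,1]])
    q=cv2.undistortPoints(np.array([[uv]],float),K,np.array([c['k1'],0,0,0,0.]))[0,0]
    return c['pose'][:3,3],c['pose'][:3,:3]@np.array([q[0],-q[1],-1])
def onz(c,uv,z):
    o,d=ray(c,uv);return o+d*(z-o[2])/d[2]
E
python3 - <<'E'
from h import *
C={n:optics.camera_params(n) for n in('top','side')}
for n in C:
    z=np.load(n+'0.npz');p=z['p']
    for col in HUE:
        for c,a,m in blobs(p,col): print(n,col,c.round(1),a,'z45',onz(C[n],c,45)[:2].round(1),'z54',onz(C[n],c,54)[:2].round(1))
for nm,uv in(('used',(148,207)),('filter',(374.5,162))): print(nm,onz(C['top'],uv,45).round(1))
for nm,uv in(('t1',(227,128)),('t2',(322,118)),('t3',(329,182)),('t4',(234,190))): print(nm,onz(C['top'],uv,24).round(1))
p=np.load('top0.npz')['p']
cv2.imwrite('pics/crops.png',np.hstack([cv2.resize(p[y:y+100,x:x+130],None,fx=3,fy=4.5,interpolation=2)[:, :,::-1] for x,y in((60,130),(330,140))]))
s=read_state();print(s['t'])
E
```

```text
top red [309.9 128.4] 181 z45 [ 635.3 -125. ] z54 [ 632.2 -123.4]
top red [383.3 217.8] 189 z45 [ 384.3 -329.1] z54 [ 383.5 -325.7]
top blue [241.2 135.8] 182 z45 [607.4  70.3] z54 [604.6  70.1]
top blue [158.5 153.9] 192 z45 [547.4 297.8] z54 [545.1 295.5]
top green [113.6 168.7] 163 z45 [502.  416.4] z54 [500.1 413. ]
top yellow [287.1 130.9] 197 z45 [626.  -59.8] z54 [623.  -58.8]
top yellow [417.7 183.6] 200 z45 [ 483.3 -429.9] z54 [ 481.6 -425.5]
side red [328.3 209. ] 105 z45 [ 639.9 -116. ] z54 [ 634.  -122.6]
side red [297.  284.4] 159 z45 [ 386.5 -329.1] z54 [ 382.8 -333.9]
side blue [250.6 148.4] 60 z45 [549.6 297.4] z54 [544.4 287.3]
side blue [292.5 177.2] 83 z45 [612.  78.] z54 [606.3  69.7]
side green [227.7 135.3] 48 z45 [503.7 416.1] z54 [499. 405.]
side green [303.8 187.3] 86 z45 [621.3  13.3] z54 [615.5   5.6]
side yellow [315.9 197.9] 98 z45 [630.9 -51.4] z54 [625.1 -58.6]
side yellow [344.8 297.6] 176 z45 [ 486.2 -430.3] z54 [ 481.6 -434.3]
used [398.9 316.9  45. ]
filter [ 542.2 -309.    45. ]
t1 [635.8 112.4  24. ]
t2 [ 675.4 -164.5   24. ]
t3 [ 485.1 -183.7   24. ]
t4 [454.9  86.8  24. ]
0.1
```

View pics/crops.png

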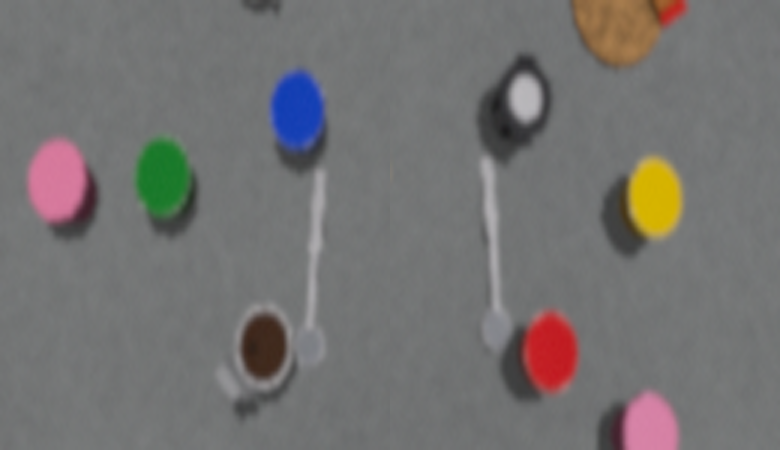

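```bash
python3 -m inch '[-1,20,-15,-10,0,0,-0.1, -1,45,-33,-23,0,0,-0.22, -1,70,-52,-36,0,0,-0.34, -1,95,-70,-49,0,0,-0.46, -1,120,-88,-62,0,0,-0.58, -1,145,-107,-75,0,0,-0.7, -1,170,-125,-88,0,0,-0.8, -1,195,-144,-100,0,0,-0.9, -1,220,-162,-113,0,0,-0.98, -1,236,-174,-121,0,0,-1.016, -1,243,-179,-125,0,0,-1.016, -1,243,-179,-125,0,0,-1.016, -1,243,-179,-125,0,0,-1.016]' 40
python3 - <<'E'
from h import *
s=read_state();print(s['t'],s['tool_pos'],s['orientation'].round(3) if hasattr(s['orientation'],'round') else s['orientation'],s['joints'])
c=optics.camera_params('wrist');p,d=optics.camera('wrist');cv2.imwrite('pics/w1.png',p[:,:,::-1])
print(c['pose'].round(2))
for col in HUE:
    for b,a,m in blobs(p,col): print(col,b,a,onz(c,b,45).round(1))
E
```

```text
t: 1.18
tool_pos: [502.1, 417.9, 120.2]
orientation: [[-0.144, 0.99, -0.001], [0.99, 0.144, 0.001], [0.001, -0.001, -1.0]]
contact_force: [-0.7, 0.8, 0.1]
grip_width: 85.3
grasp_force: 0.0
1.1833 [502.07996788 417.87384131 120.15965432] [[-0.144  0.99  -0.001]
 [ 0.99   0.144  0.001]
 [ 0.001 -0.001 -1.   ]] [-0.98696741  0.5303789   0.30049852  1.69632457 -0.18804492  0.94367248
 -0.46956646]
[[ 9.9000e-01 -1.4000e-01 -4.0000e-02  4.9047e+02]
 [ 1.5000e-01  9.4000e-01  3.0000e-01  4.9559e+02]
 [-0.0000e+00 -3.0000e-01  9.5000e-01  2.4879e+02]
 [ 0.0000e+00  0.0000e+00  0.0000e+00  1.0000e+00]]
blue [286.83252033 315.35934959] 615 [545.2 310.4  45. ]
green [260.36109117 214.7695621 ] 1393 [504.6 410.4  45. ]
```

View pics/w1.png

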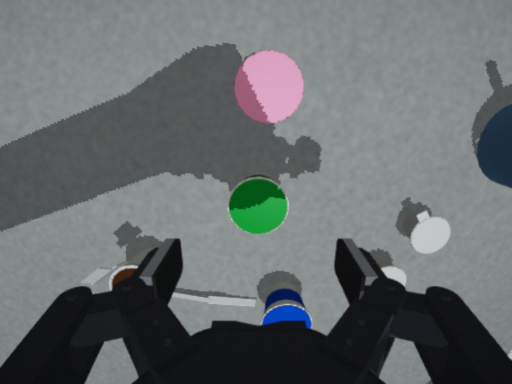

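The wrist view shows the green lid centred at about (258,206), partly in shadow. That agrees with x≈503, y≈417, so I can grasp.

```bash
python3 -m inch '[-1,0,0,-20,0,0,0, -1,0,0,-40,0,0,0, -1,0,0,-60,0,0,0, -1,0,0,-76,0,0,0, -1,0,0,-84,0,0,0, -1,0,0,-84,0,0,0, 0.2,0,0,-84,0,0,0, 1,0,0,-84,0,0,0, 1,0,0,-84,0,0,0, 1,0,0,-84,0,0,0, 1,0,0,-84,0,0,0, 1,0,0,-84,0,0,0, 1,0,0,-84,0,0,0, 1,0,0,-84,0,0,0]' 40
```

```text
t: 2.4
tool_pos: [504.1, 418.0, 38.4]
orientation: [[-0.143, 0.99, 0.002], [0.99, 0.143, 0.003], [0.002, 0.002, -1.0]]
contact_force: [-0.9, -0.2, 5.8]
grip_width: 48.2
grasp_force: 40.4
```

```bash
python3 -m inch '[1,0,0,8,0,0,0, 1,0,0,20,0,0,0, 1,0,0,40,0,0,0, 1,0,0,60,0,0,0, 1,0,0,70,0,0,0, 1,0,0,70,0,0,0]'
python3 - <<'E'
from h import *
c=optics.camera_params('wrist');p,d=optics.camera('wrist');cv2.imwrite('pics/w2.png',p[:,:,::-1])
E
```

```text
t: 2.9
tool_pos: [505.5, 418.1, 110.3]
orientation: [[-0.142, 0.99, 0.005], [0.99, 0.142, 0.005], [0.004, 0.006, -1.0]]
contact_force: [0.8, 0.5, -0.5]
grip_width: 48.2
grasp_force: 41.2
```

View pics/w2.png

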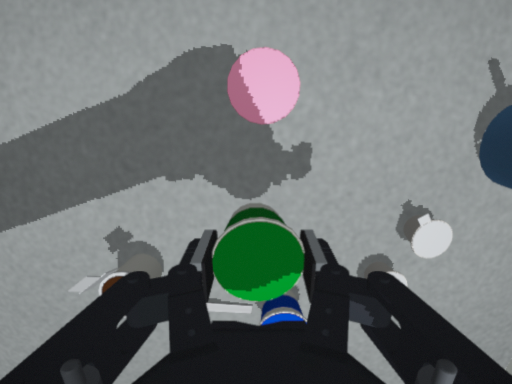

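The pod is held between the pads with its lid level. Next I carry it to the green lane.

```bash
python3 -m inch '[1,0,-8,0,0,0,0, 1,1,-22,0,0,0,0, 1,2,-42,0,0,0,0, 1,3,-68,0,0,0,0, 1,4,-97,0,0,0,0, 1,6,-127,0,0,0,0, 1,7,-157,0,0,0,0, 1,8,-187,0,0,0,0, 1,10,-217,0,0,0,0, 1,11,-247,0,0,0,0, 1,12,-277,0,0,0,0, 1,14,-307,0,0,0,0, 1,15,-337,0,0,0,0, 1,16,-367,0,0,0,0, 1,17,-392,0,0,0,0, 1,18,-410,0,0,0,0, 1,19,-420,0,0,0,0, 1,19,-424.5,0,0,0,0, 1,19,-424.5,0,0,0,0]'; python3 -c "
from rig import read_state as s
for _ in range(1):print(s()['tool_pos'],s()['t'])"
```

```text
t: 4.53
tool_pos: [521.1, -9.3, 105.6]
orientation: [[-0.14, 0.99, -0.002], [0.99, 0.14, -0.0], [-0.0, -0.002, -1.0]]
contact_force: [0.3, 0.3, 0.5]
grip_width: 48.4
grasp_force: 41.2
[521.12168338  -9.31478795 105.60375608] 4.5333
```

```bash
python3 -m inch '[1,0,0,-10,0,0,0, 1,0,0,-25,0,0,0, 1,0,0,-40,0,0,0, 1,0,0,-50,0,0,0, 1,0,0,-56,0,0,0, 1,0,0,-59,0,0,0, 1,0,0,-59,0,0,0]'
```

```text
t: 5.12
tool_pos: [521.1, -6.8, 47.5]
orientation: [[-0.144, 0.99, -0.004], [0.99, 0.144, 0.001], [0.002, -0.004, -1.0]]
contact_force: [-3.7, 0.9, 6.3]
grip_width: 48.2
grasp_force: 41.5
```

```bash
python3 -m inch '[0,0,0,0,0,0,0, -0.5,0,0,0,0,0,0, -0.7,0,0,0,0,0,0, -0.7,0,0,0,0,0,0, -0.7,0,0,0,0,0,0, -0.7,0,0,15,0,0,0, -0.7,0,0,40,0,0,0, -0.7,0,0,70,0,0,0, -1,5,20,75,0,0,0, -1,10,50,75,0,0,0, -1,15,90,75,0,0,0, -1,18,130,75,0,0,0, -1,20,170,75,0,0,0, -1,22,210,75,0,0,0, -1,24,250,75,0,0,0, -1,25,280,75,0,0,0, -1,26,300,75,0,0,0, -1,26,305.5,75,0,0,0, -1,26,305.5,75,0,0,0]'
python3 - <<'E'
from h import *
for n in('top','side'):
    c=optics.camera_params(n);p,d=optics.camera(n);cv2.imwrite(f'pics/{n}2.png',p[:,:,::-1])
    for col in HUE:
        for b,a,m in blobs(p,col): print(n,col,b.round(1),a,onz(c,b,45).round(1)[:2],onz(c,b,54).round(1)[:2])
c=optics.camera_params('wrist');p,d=optics.camera('wrist');cv2.imwrite('pics/w3.png',p[:,:,::-1])
for b,a,m in blobs(p,'blue'): print('wrist',b,a,onz(c,b,45).round(1))
E
```

```text
t: 6.7
tool_pos: [547.3, 300.2, 121.9]
orientation: [[-0.147, 0.989, -0.0], [0.989, 0.147, 0.001], [0.001, -0.0, -1.0]]
contact_force: [0.3, 0.1, 0.1]
grip_width: 85.8
grasp_force: 0.0
top red [309.8 128.4] 180 [ 635.4 -125. ] [ 632.3 -123.4]
top red [383.3 217.8] 190 [ 384.2 -329.1] [ 383.4 -325.7]
top blue [241.2 135.8] 179 [607.3  70.3] [604.5  70.1]
top blue [159.1 153.8] 176 [548.  296.2] [545.7 294. ]
top yellow [287.1 130.8] 195 [626.2 -59.8] [623.2 -58.8]
top yellow [417.7 183.6] 200 [ 483.3 -429.9] [ 481.6 -425.5]
side red [328.2 209. ] 104 [ 639.7 -116. ] [ 633.8 -122.6]
side red [297.  284.4] 159 [ 386.5 -329.1] [ 382.8 -333.9]
side blue [250.8 148.5] 57 [549.8 296.5] [544.6 286.4]
side blue [292.5 177.2] 83 [612.  78.] [606.3  69.7]
side green [303.8 187.3] 85 [621.1  13.5] [615.3   5.8]
side green [282.9 198.1] 91 [526.4  -1. ] [521.5  -8.6]
side yellow [315.9 197.9] 98 [630.9 -51.4] [625.1 -58.6]
side yellow [344.8 297.6] 175 [ 486.1 -430.4] [ 481.5 -434.3]
wrist [257.16563147 200.60496894] 2415 [546.7 298.9  45. ]
```

View pics/side2.png

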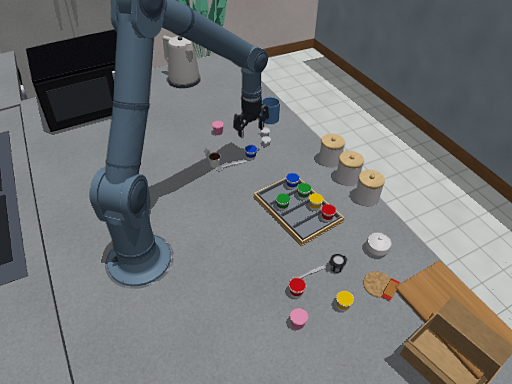

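The green pod stands upright in its lane at px (283,198), i.e. (521.5,-8.6), right on target. Blue is next.

```bash
python3 -m inch '[-1,0,0,-20,0,0,0, -1,0,0,-45,0,0,0, -1,0,0,-65,0,0,0, -1,0,0,-79,0,0,0, -1,0,0,-86,0,0,0, -1,0,0,-86,0,0,0, 0.2,0,0,-86,0,0,0, 1,0,0,-86,0,0,0, 1,0,0,-86,0,0,0, 1,0,0,-86,0,0,0, 1,0,0,-86,0,0,0, 1,0,0,-86,0,0,0, 1,0,0,-86,0,0,0, 1,0,0,-78,0,0,0, 1,0,0,-66,0,0,0, 1,0,0,-46,0,0,0, 1,0,0,-26,0,0,0, 1,0,0,-16,0,0,0, 1,0,0,-16,0,0,0]' 40
```

```text
t: 8.43
tool_pos: [550.6, 298.9, 110.1]
orientation: [[-0.142, 0.99, 0.006], [0.99, 0.142, 0.004], [0.003, 0.006, -1.0]]
contact_force: [0.7, 0.4, -0.3]
grip_width: 48.1
grasp_force: 41.2
```

Held. The blue target is (512.4,56.5), so dx is -36 and dy is -241.

```bash
python3 -m inch '[1,-1,-8,0,0,0,0, 1,-3,-22,0,0,0,0, 1,-6,-42,0,0,0,0, 1,-10,-68,0,0,0,0, 1,-14,-97,0,0,0,0, 1,-19,-127,0,0,0,0, 1,-23,-157,0,0,0,0, 1,-28,-187,0,0,0,0, 1,-32,-212,0,0,0,0, 1,-34,-229,0,0,0,0, 1,-36,-238,0,0,0,0, 1,-36,-241,0,0,0,0, 1,-36,-241,0,0,0,0, 1,-36,-241,-10,0,0,0, 1,-36,-241,-25,0,0,0, 1,-36,-241,-40,0,0,0, 1,-36,-241,-50,0,0,0, 1,-36,-241,-56,0,0,0, 1,-36,-241,-59,0,0,0, 1,-36,-241,-59,0,0,0]'
```

```text
t: 10.1
tool_pos: [511.2, 57.6, 47.3]
orientation: [[-0.144, 0.99, -0.004], [0.99, 0.144, 0.001], [0.001, -0.003, -1.0]]
contact_force: [-3.1, 0.2, 3.8]
grip_width: 48.1
grasp_force: 41.4
```

```bash
python3 -m inch '[0,0,0,0,0,0,0, -0.5,0,0,0,0,0,0, -0.7,0,0,0,0,0,0, -0.7,0,0,0,0,0,0, -0.7,0,0,15,0,0,0, -0.7,0,0,40,0,0,0, -0.7,0,0,70,0,0,0, -1,-1,-20,75,0,0,0, -1,-3,-50,75,0,0,0, -1,-5,-90,75,0,0,0, -1,-7,-130,75,0,0,0, -1,-9,-170,75,0,0,0, -1,-12,-210,75,0,0,0, -1,-15,-250,75,0,0,0, -1,-18,-290,75,0,0,0, -1,-20,-330,75,0,0,0, -1,-23,-370,75,0,0,0, -1,-25,-410,75,0,0,0, -1,-26,-440,75,0,0,0, -1,-27,-460,75,0,0,0]'
python3 -m inch '[-1,0,-15,0,0,0,0, -1,0,-25,0,0,0,0, -1,0,-27,0,0,0,0, -1,0,-27,0,0,0,0]'
python3 - <<'E'
from h import *
for n in('side',):
    c=optics.camera_params(n);p,d=optics.camera(n)
    for col in HUE:
        for b,a,m in blobs(p,col): print(n,col,b.round(1),a,onz(c,b,45).round(1)[:2],onz(c,b,54).round(1)[:2])
c=optics.camera_params('wrist');p,d=optics.camera('wrist');cv2.imwrite('pics/w4.png',p[:,:,::-1])
for b,a,m in blobs(p,'yellow'): print('wrist',b,a,onz(c,b,45).round(1))
E
```

```text
t: 11.77
tool_pos: [483.6, -408.5, 122.7]
orientation: [[-0.138, 0.99, 0.0], [0.99, 0.138, -0.004], [-0.004, -0.0, -1.0]]
contact_force: [-0.9, 0.0, -0.2]
grip_width: 85.4
grasp_force: 0.0
t: 12.1
tool_pos: [485.1, -430.5, 122.1]
orientation: [[-0.142, 0.99, -0.0], [0.99, 0.142, 0.0], [0.0, -0.0, -1.0]]
contact_force: [-0.3, 0.7, -0.8]
grip_width: 85.5
grasp_force: 0.0
side red [328.2 209. ] 104 [ 639.7 -116. ] [ 633.8 -122.6]
side red [297.  284.4] 158 [ 386.7 -329.2] [ 382.9 -334. ]
side blue [292.5 177.2] 83 [612.  78.] [606.3  69.7]
side blue [271.4 187.2] 90 [516.9  65.5] [512.   57.3]
side green [303.8 187.3] 85 [621.1  13.5] [615.3   5.8]
side green [283.  198.2] 89 [526.4  -1.5] [521.4  -9. ]
side yellow [315.9 197.9] 98 [630.9 -51.4] [625.1 -58.6]
side yellow [345.  297.7] 171 [ 486.4 -430.9] [ 481.8 -434.8]
wrist [255.36389685 204.749079  ] 2443 [ 482.8 -429.2   45. ]
```

View pics/w4.png

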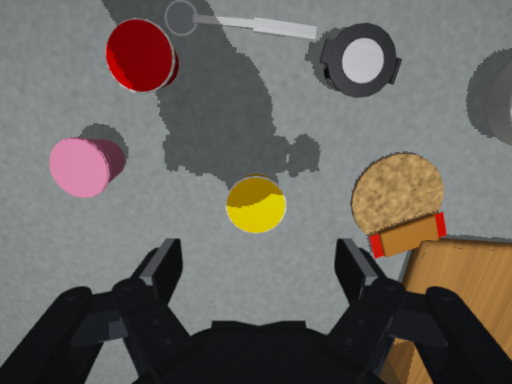

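Blue is in place at (512,57). The yellow lid is centred at px (256,205), which fits, and the biscuit sits about 80 mm to the right, clear of the fingers. I'll pick yellow.

```bash
python3 -m inch '[-1,0,0,-20,0,0,0, -1,0,0,-45,0,0,0, -1,0,0,-65,0,0,0, -1,0,0,-79,0,0,0, -1,0,0,-86,0,0,0, -1,0,0,-86,0,0,0, 0.2,0,0,-86,0,0,0, 1,0,0,-86,0,0,0, 1,0,0,-86,0,0,0, 1,0,0,-86,0,0,0, 1,0,0,-86,0,0,0, 1,0,0,-86,0,0,0, 1,0,0,-86,0,0,0, 1,0,0,-78,0,0,0, 1,0,0,-66,0,0,0, 1,0,0,-46,0,0,0, 1,0,0,-26,0,0,0, 1,0,0,-16,0,0,0, 1,0,0,-16,0,0,0]' 40
```

```text
t: 13.78
tool_pos: [486.9, -432.2, 110.1]
orientation: [[-0.142, 0.99, 0.005], [0.99, 0.142, -0.004], [-0.005, 0.005, -1.0]]
contact_force: [0.9, 0.0, 0.0]
grip_width: 48.0
grasp_force: 41.2
```

```bash
python3 -m inch '[1,1,8,0,0,0,0, 1,3,22,0,0,0,0, 1,6,45,0,0,0,0, 1,10,75,0,0,0,0, 1,14,107,0,0,0,0, 1,18,139,0,0,0,0, 1,22,171,0,0,0,0, 1,26,203,0,0,0,0, 1,30,235,0,0,0,0, 1,34,267,0,0,0,0, 1,38,299,0,0,0,0, 1,42,327,0,0,0,0, 1,45,347,0,0,0,0, 1,46,356,0,0,0,0, 1,46,358,0,0,0,0, 1,46,358,0,0,0,0, 1,46,358,-10,0,0,0, 1,46,358,-25,0,0,0, 1,46,358,-40,0,0,0]'; python3 -m inch '[1,0,0,-10,0,0,0, 1,0,0,-16,0,0,0, 1,0,0,-19,0,0,0, 1,0,0,-19,0,0,0]'
```

```text
t: 15.37
tool_pos: [531.1, -74.9, 65.7]
orientation: [[-0.139, 0.99, 0.001], [0.99, 0.139, -0.001], [-0.001, 0.001, -1.0]]
contact_force: [-0.6, 0.1, -0.3]
grip_width: 48.2
grasp_force: 41.2
t: 15.7
tool_pos: [529.9, -74.2, 47.4]
orientation: [[-0.14, 0.99, -0.003], [0.99, 0.14, -0.0], [0.0, -0.003, -1.0]]
contact_force: [-1.6, -0.1, 2.8]
grip_width: 48.0
grasp_force: 41.3
```

```bash
python3 -m inch '[0,0,0,0,0,0,0, -0.5,0,0,0,0,0,0, -0.7,0,0,0,0,0,0, -0.7,0,0,0,0,0,0, -0.7,0,0,15,0,0,0, -0.7,0,0,40,0,0,0, -0.7,0,0,70,0,0,0, -1,-8,-15,75,0,0,0, -1,-23,-40,75,0,0,0, -1,-40,-70,75,0,0,0, -1,-57,-100,75,0,0,0, -1,-74,-130,75,0,0,0, -1,-91,-160,75,0,0,0, -1,-108,-190,75,0,0,0, -1,-125,-220,75,0,0,0, -1,-137,-242,75,0,0,0, -1,-143,-253,75,0,0,0, -1,-145.5,-257,75,0,0,0, -1,-145.5,-257,75,0,0,0]'
python3 - <<'E'
from h import *
for n in('side',):
    c=optics.camera_params(n);p,d=optics.camera(n)
    for col in('yellow','red'):
        for b,a,m in blobs(p,col): print(n,col,b.round(1),a,onz(c,b,45).round(1)[:2],onz(c,b,54).round(1)[:2])
c=optics.camera_params('wrist');p,d=optics.camera('wrist');cv2.imwrite('pics/w5.png',p[:,:,::-1])
for b,a,m in blobs(p,'red'): print('wrist',b,a,onz(c,b,45).round(1))
E
```

```text
t: 17.28
tool_pos: [384.4, -330.6, 122.2]
orientation: [[-0.139, 0.99, -0.0], [0.99, 0.139, -0.0], [-0.0, -0.0, -1.0]]
contact_force: [-0.7, 0.4, -0.9]
grip_width: 85.1
grasp_force: 0.0
side yellow [291.5 209.1] 43 [526.3 -60. ] [521.4 -67.1]
side red [328.9 209.3] 92 [ 641.2 -118. ] [ 635.3 -124.6]
side red [297.  284.3] 158 [ 386.8 -329. ] [ 383.1 -333.8]
wrist [256.77591973 203.53302676] 2392 [ 383.8 -328.    45. ]
wrist [485.81651376 309.60550459] 109 [ 630.3 -409.5   45. ]
```

View pics/w5.png

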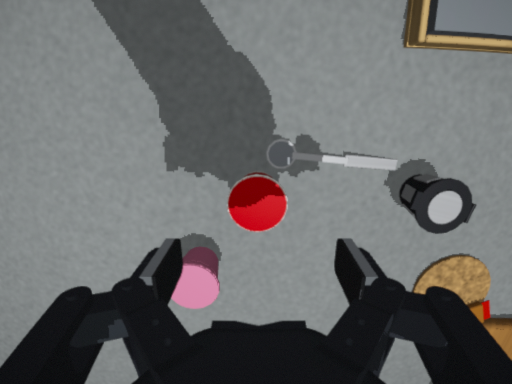

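The red lid is centred under the gripper at px (257,203), and the pink pod is about 85 mm away in y, so it's clear. The arm partly blocks the side view of yellow, so I'll check it later.

```bash
python3 -m inch '[-1,0,0,-20,0,0,0, -1,0,0,-45,0,0,0, -1,0,0,-65,0,0,0, -1,0,0,-79,0,0,0, -1,0,0,-86,0,0,0, -1,0,0,-86,0,0,0, 0.2,0,0,-86,0,0,0, 1,0,0,-86,0,0,0, 1,0,0,-86,0,0,0, 1,0,0,-86,0,0,0, 1,0,0,-86,0,0,0, 1,0,0,-86,0,0,0, 1,0,0,-86,0,0,0, 1,0,0,-78,0,0,0, 1,0,0,-66,0,0,0, 1,0,0,-46,0,0,0, 1,0,0,-26,0,0,0, 1,0,0,-16,0,0,0, 1,0,0,-16,0,0,0]' 40
```

```text
t: 18.97
tool_pos: [387.5, -330.8, 109.3]
orientation: [[-0.142, 0.99, 0.006], [0.99, 0.142, -0.003], [-0.004, 0.005, -1.0]]
contact_force: [0.7, 0.0, 0.1]
grip_width: 48.3
grasp_force: 41.2
```

Red's target is (540,-136.5), so dx is +154.5 and dy is +193, about 247 mm in all.

```bash
python3 -m inch '[1,6,8,0,0,0,0, 1,18,22,0,0,0,0, 1,34,42,0,0,0,0, 1,53,66,0,0,0,0, 1,72,90,0,0,0,0, 1,91,114,0,0,0,0, 1,110,138,0,0,0,0, 1,128,160,0,0,0,0, 1,142,178,0,0,0,0, 1,150,188,0,0,0,0, 1,154.5,193,0,0,0,0, 1,154.5,193,0,0,0,0, 1,154.5,193,-10,0,0,0, 1,154.5,193,-25,0,0,0, 1,154.5,193,-40,0,0,0, 1,154.5,193,-50,0,0,0, 1,154.5,193,-56,0,0,0, 1,154.5,193,-59,0,0,0, 1,154.5,193,-59,0,0,0]'
```

```text
t: 20.55
tool_pos: [538.9, -138.0, 47.2]
orientation: [[-0.14, 0.99, -0.002], [0.99, 0.14, -0.0], [-0.0, -0.002, -1.0]]
contact_force: [-0.2, -1.0, 0.8]
grip_width: 48.0
grasp_force: 41.3
```

```bash
python3 -m inch '[0,0,0,0,0,0,0, -0.5,0,0,0,0,0,0, -0.7,0,0,0,0,0,0, -0.7,0,0,0,0,0,0, -0.7,0,0,15,0,0,0, -0.7,0,0,40,0,0,0, -0.7,0,0,70,0,0,0, -1,0,15,100,0,0,0, -1,0,40,120,0,0,0, -1,0,75,130,0,0,0, -1,0,115,130,0,0,0, -1,0,155,130,0,0,0, -1,0,195,130,0,0,0, -1,0,235,130,0,0,0, -1,0,275,130,0,0,0, -1,0,315,130,0,0,0, -1,0,355,130,0,0,0, -1,0,395,130,0,0,0, -1,0,420,130,0,0,0, -1,0,425,130,0,0,0]'
python3 - <<'E'
from h import *
for n in('top','side'):
    c=optics.camera_params(n);p,d=optics.camera(n);cv2.imwrite(f'pics/{n}9.png',cv2.resize(p[100:320,130:420],None,fx=2.7,fy=2.7)[:,:,::-1])
    for col in HUE:
        for b,a,m in blobs(p,col): print(n,col,b.round(1),a,onz(c,b,54).round(1)[:2])
E
```

```text
t: 22.22
tool_pos: [538.0, 297.6, 177.2]
orientation: [[-0.153, 0.988, -0.0], [0.988, 0.153, 0.004], [0.004, 0.0, -1.0]]
contact_force: [-0.1, 1.2, -0.3]
grip_width: 85.8
grasp_force: 0.0
top red [309.8 128.3] 179 [ 632.5 -123.3]
top red [314.4 160.6] 171 [ 539.1 -136.3]
top blue [241.3 135.7] 181 [604.6  70. ]
top blue [244.9 168.9] 175 [509.9  57.4]
top yellow [287.1 130.7] 194 [623.4 -58.8]
top yellow [291.7 163.5] 193 [529.2 -72.7]
side red [328.3 209. ] 105 [ 634.  -122.6]
side red [307.4 220.8] 119 [ 541.5 -136.6]
side blue [292.5 177.2] 83 [606.3  69.7]
side blue [271.4 187.2] 90 [512.   57.3]
side green [303.8 187.3] 86 [615.5   5.6]
side green [282.9 198.1] 91 [521.5  -8.6]
side yellow [315.9 197.9] 98 [625.1 -58.6]
side yellow [294.9 209.3] 107 [531.3 -73.1]
```

View pics/side9.png

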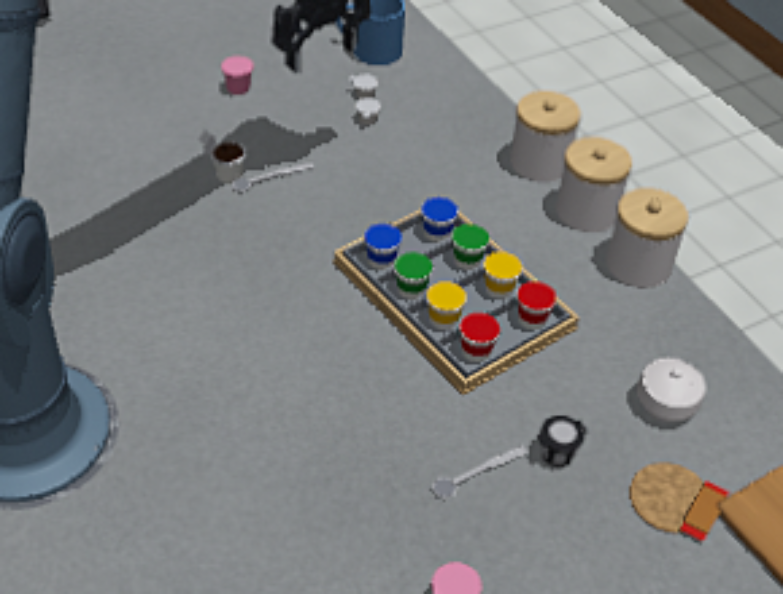

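View pics/top9.png

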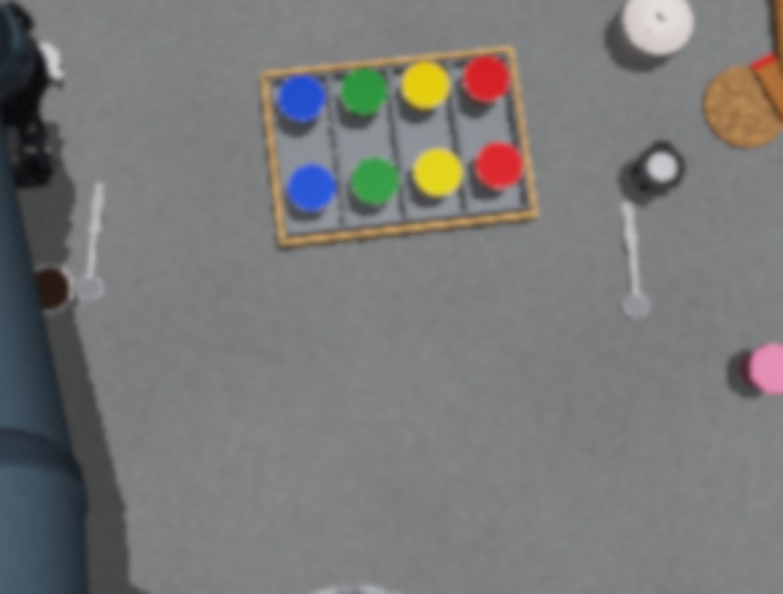

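Both views show all four fresh pods upright in the near ends of their own lanes. The used and filter pods haven't moved, and the arm is clear. I'll let it settle briefly and hand in.

```bash
python3 -m inch '[-1,0,0,0,0,0,0, -1,0,0,0,0,0,0, -1,0,0,0,0,0,0, -1,0,0,0,0,0,0]' && python3 -c "
from rig import r
print(r.job_done())"
```

```text
t: 22.65
tool_pos: [540.7, 286.5, 177.4]
orientation: [[-0.139, 0.99, 0.0], [0.99, 0.139, -0.0], [-0.0, 0.0, -1.0]]
contact_force: [-0.5, 0.0, 0.4]
grip_width: 84.9
grasp_force: 0.0
the job is handed in; nothing more can be done
None
```

The job is handed in at about 23 s: all four fresh pods stand upright in their own colour's channels and the used and filter pods were left where they stood; the hand-in returned no verdict.

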